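# Turn the upside-down tumbler mouth-up onto its coaster

### The job

A guest is coming to this restaurant table: turn the faceted tumbler that stands upside down the right way up (tipping it over onto its side on the table first is fine, it is tough plastic) and stand it, mouth up, wholly on the round coaster. Leave it standing still there, and do not shift or knock over the other tumbler, the mug, the cheese shaker, the sauce bottle or the plate.

Things in the scene. Friction and masses are not known exactly. Their poses are not given: they have to be found in the camera images.
- tumbler: The octagonal off-white melamine tumbler that stands upside down: straight, 66 mm across flats, 95 mm long, wall 4 mm, base 6 mm, about 0.14 kg. Origin: centre of the open mouth, in the rim plane. z: along its axis from mouth to closed base (up at the start, down once mouth-up). x: normal of one flat face; the other normals follow every 45 degrees round z; faces 27 mm wide.
- tumbler_base (a point): Centre of the outside of that tumbler's closed base, 95 mm from the origin along its z axis; axes as the tumbler's.
- coaster: Fixed round dark wooden coaster with a cork face, 140 mm in diameter, 8 mm thick; origin at the centre of its underside on the table.
- coaster_top (a point): Centre of the coaster's upper face, 8 mm above the table.
- other_tumbler: Another tumbler of the same shape and size that already stands mouth-up; a bystander. Origin at the centre of its underside, z up.
- mug: White mug, 82 mm across, 80 mm high, with a handle on its +y side, mouth-up; a bystander. Origin at the centre of its underside.
- shaker: Jar-shaped pale yellow cheese shaker with a steel cap, 52 mm across, 105 mm high; a bystander. Origin at the centre of its underside.
- sauce: Dark brown sauce bottle with a red cap, 54 mm across, 160 mm high; a bystander. Origin at the centre of its underside.
- plate: White plate, 230 mm across, 22 mm high; a bystander. Origin at the centre of its underside.
There are look-alikes about, which are no part of the job. What is shaped like the tumbler but pink is not meant. Of the things that look like the coaster, take the one that is nearest to the robot's base at the start.

How it is judged (in metres and radians):
At the end, for the whole second after the job is handed in: The tumbler that was upside down stands mouth-up (within about 4.5 degrees) on the coaster, its base within 4 mm of the height of the coaster's face and its centre within 36 mm of the coaster's centre (so that it is wholly on it), at rest (angle between tumbler's own z axis and vertical above 3.06 rad and horizontal distance between tumbler_base and coaster_top below 0.036 m and height (world z) of tumbler_base between 0.005 and 0.012 m and linear speed of tumbler below 0.02 m/s and angular speed of tumbler below 0.2 rad/s); the robot touches nothing.
It fails at once if the other faceted tumbler is shifted more than 25 mm or tipped more than 20 degrees (distance of other_tumbler from where it was at the start of the episode above 0.025 m or angle between other_tumbler's own z axis and vertical above 0.35 rad).
It fails at once if the mug is shifted more than 25 mm or tipped more than 20 degrees (distance of mug from where it was at the start of the episode above 0.025 m or angle between mug's own z axis and vertical above 0.35 rad).
It fails at once if the cheese shaker is shifted more than 25 mm or tipped more than 20 degrees (distance of shaker from where it was at the start of the episode above 0.025 m or angle between shaker's own z axis and vertical above 0.35 rad).
It fails at once if the sauce bottle is shifted more than 25 mm or tipped more than 20 degrees (distance of sauce from where it was at the start of the episode above 0.025 m or angle between sauce's own z axis and vertical above 0.35 rad).
It fails at once if the plate is shifted more than 25 mm or tipped more than 20 degrees (distance of plate from where it was at the start of the episode above 0.025 m or angle between plate's own z axis and vertical above 0.35 rad).
It also fails if it takes over 61 s, if anything falls off the work surface, if the arm or the gripper's body presses on something with over 40 N, if the wrist force passes 120 N, or if a joint passes its speed limit or range.

### The arm

A 7-joint arm with a two-finger parallel gripper is mounted at the origin on the work surface. World frame = base frame: x ahead of the robot, y to its left, z up, the work surface at z = 0. Lengths are in m, angles in degrees, forces in N, time in s.
With the tool pointing down it reaches from about 0.425 to 0.875 m from the base axis. Payload 4.7 kg.
Tool frame: the origin (TCP) lies at the very end of the fingers, on their centre line; the grasp point (between the pads) lies 19 mm behind it; z points along the fingers, y is the line along which they close (so a half turn about z gives the same grasp; the last joint's range is limited). The gripper opens to 87 mm and grips with 3 to 60 N. Pads are 19 mm wide; open, the fingers measure 117 mm over their backs; the gripper's body (75 mm by 190 mm) begins 51 mm behind the grasp point.
Start: joints at [0.808, 18.392, -4.016, 83.108, 1.295, 78.541, -3.26], TCP at [0.65, -0, 0.223] pointing down, gripper open.
Joint ranges: [-163.93, 163.93], [-17.29, 119.83], [-79.2, 71.16], [3.27, 140.29], [-89.18, 269.18], [5.43, 117.66], [-154.24, 154.24]. Speed limits (degrees/s): [147.25, 147.25, 180, 180, 180, 180, 180].

### API

Orientations are given as [roll, pitch, yaw] about the fixed x, y, z axes, in that order (R = Rz(yaw) Ry(pitch) Rx(roll)).
In Python, from rig import sensors, vision, close_job, nets gives the robot as it stands. The module is installed in compiled form; this text tells all that it offers.
- The arm moves only by the tool jog_arm, never from a script. Its argument "series" is a list of rows, each an object of numbers: "grip": the opening, from 0 (shut) to 1 (fully open); "tx", "ty", "tz": the shift along the tool's x, y, z in units of 40 mm (1.0 is 40 mm); "roll": the turn about the tool's z in units of 6 degrees (1.0 is 6 degrees). In form: [{"grip": .., "tx": .., "ty": .., "tz": .., "roll": ..}, ...]. A call has 1 to 10 rows; each row shifts and turns the commanded pose from where the row before left it, along the tool's axes as they then stand; what a row does not reach is not made up. A row lasts 1/8 s, in which the tool goes at most 62.5 mm and 10.7 degrees, less where a joint would pass 70% of its speed; a pose out of reach is approached as far as the arm can. A call is refused whole if a number of a shift passes 1 or a number of a turn 1, either way. A call with a gripper value outside its range is refused whole. The fingers move at their own pace and stop on an object; "newtons" is the grip in N (left out, the last holds). Time passes only in rows, so rows that do not move let the fingers close. It gives the time, the measured TCP pose, the force, the opening and the grip force at its end, in the units of the state.
- sensors.sense(): the state, without advancing time (a new reading comes with each control period).
- vision.grab_frame(name): name is "scene" or "side" or "wrist"; returns the picture (400x640x3 uint8, red, green, blue); there is no depth.
- vision.calibration(name): a dict with "camera_matrix" (3x3 intrinsics, pixels), "world_from_camera" (4x4, takes a point from camera to world coordinates). Camera axes: x right, y down, z forward; pixel columns grow to the right and rows downward; lengths in m; the calibration is good to about 2 mm. A picture is of the moment at which its call begins: read the wrist's pose just before it. calibration takes no time and is no camera call; for the wrist camera it gives the pose at the moment of the call.
- close_job(): hands the job in; it is judged then, once.
Trained networks look in the newest picture that a camera, given by its name, has taken for a name from the list of things; names that differ only in an ending like _2 or _b are one class to them, and where a whole thing is asked for, a point or a joint stands for the part that bears it (a point fixed in the world has none). Each returns a list of dicts, best first, with "confidence" (0 to 1); they miss things now and then, are a little off and sometimes report something else, mostly with a low value. They report only what shows in the picture. A call takes as long as a camera call. They do not tell look-alikes from the thing itself.
- nets.silhouettes(camera, target): "pixels" (400x640 bool, what is visible of it) and "bbox" ([left, top, width, height] in pixels, round what is visible of it).
The state is a dict: "t": time; "joints": joint angles; "qd": joint speeds; "effort": joint torques, N m; "position": TCP position; "tool_rot": TCP orientation; "wrist_force": force on the tool from outside, world axes, zero at the start; "moment": the same for the moment, N m; "opening": finger opening in m; "grasp_force": force on a finger pad.
Only numpy, scipy, OpenCV 4.12 (cv2) and the standard library are available. Lean on these libraries where they do the work, as an engineer would, in place of code of your own. Each camera call takes 0.05 s, during which the arm holds its last target. There are 200 camera calls.

## Working session

There is one attempt and no reset: what is moved stays moved. The work goes in short steps, Python scripts to look and compute and a tool call to move; the robot and the scene stay as the last step left them, time stands still between calls to the robot, and variables do not carry over. Pictures are saved under pics/ and viewed, at most 10 in all, crops included, and the job is handed in when it is done.

Besides the shell and the picture viewer there is one more tool, called after "Request:" as name([rows], argument=value, ...), one row to a line, values as JSON. jog_arm: Moves the arm, as the interface text tells. Its arguments: {"type":"object","properties":{"series":{"type":"array","items":{"type":"object","properties":{"grip":{"type":"number"},"tx":{"type":"number"},"ty":{"type":"number"},"tz":{"type":"number"},"roll":{"type":"number"}}}},"newtons":{"type":"number"}},"required":["series"]}

```bash
mkdir -p pics
cat > h.py <<'E'
import numpy as np, cv2
from rig import sensors, vision, close_job, nets
def proj(n,P):
    c=vision.calibration(n);T=np.linalg.inv(np.array(c["world_from_camera"]));K=np.array(c["camera_matrix"])
    q=(T[:3,:3]@np.atleast_2d(P).T).T+T[:3,3];u=(K@q.T).T;return u[:,:2]/u[:,2:]
def ray(n,uv,z):
    c=vision.calibration(n);T=np.array(c["world_from_camera"]);K=np.array(c["camera_matrix"])
    uv=np.atleast_2d(np.asarray(uv,float));d=(T[:3,:3]@np.linalg.inv(K)@np.c_[uv,np.ones(len(uv))].T).T
    o=T[:3,3];s=(z-o[2])/d[:,2];return o+d*s[:,None]
def save(n,f):
    im=vision.grab_frame(n);cv2.imwrite("pics/"+f,im[:,:,::-1]);return im
E
python3 - <<'E'
from h import *
ims=[save(n,n+"0.png") for n in("scene","side")]
cv2.imwrite("pics/both.png",cv2.resize(np.vstack(ims),(480,600))[:,:,::-1])
for n in("scene","side"):
    c=vision.calibration(n);print(n,np.round(np.array(c["world_from_camera"]),2).tolist())
    for t in("tumbler","coaster","mug","shaker","sauce","plate"):
        for d in nets.silhouettes(n,t):
            b=d["bbox"];ys,xs=np.nonzero(d["pixels"]);
            print(n,t,round(d["confidence"],2),b,"low",np.round(ray(n,[b[0]+b[2]/2,b[1]+b[3]],0)[0,:2],3),"cen",np.round(ray(n,[xs.mean(),ys.mean()],0.008)[0,:2],3))
s=sensors.sense();print(s)
E
```

```text
scene [[-0.17, 0.56, -0.81, 1.52], [0.98, 0.11, -0.13, 0.01], [0.01, -0.82, -0.57, 0.74], [0.0, 0.0, 0.0, 1.0]]
scene tumbler 0.7 [413.0, 168.2, 21.0, 31.5] low [0.412 0.201] cen [0.286 0.208]
scene tumbler 0.61 [419.8, 181.3, 25.8, 29.8] low [0.475 0.227] cen [0.396 0.23 ]
scene tumbler 0.58 [409.1, 205.1, 31.2, 36.8] low [0.638 0.192] cen [0.561 0.195]
scene coaster 0.75 [293.7, 200.9, 41.7, 28.3] low [ 0.641 -0.141] cen [ 0.574 -0.151]
scene mug 0.68 [453.4, 222.6, 41.2, 31.6] low [0.666 0.328] cen [0.599 0.338]
scene mug 0.29 [293.6, 200.9, 43.3, 27.9] low [ 0.639 -0.14 ] cen [ 0.575 -0.151]
scene shaker 0.71 [299.6, 214.6, 16.6, 38.9] low [ 0.752 -0.141] cen [ 0.66  -0.155]
scene sauce 0.79 [243.9, 184.9, 22.5, 51.1] low [ 0.707 -0.311] cen [ 0.612 -0.351]
scene plate 0.82 [218.8, 159.4, 60.9, 32.8] low [ 0.483 -0.405] cen [ 0.396 -0.428]
side [[-0.98, -0.14, 0.16, 0.32], [-0.22, 0.68, -0.7, 0.93], [-0.01, -0.72, -0.7, 1.17], [0.0, 0.0, 0.0, 1.0]]
side tumbler 0.91 [298.0, 293.8, 29.7, 38.1] low [0.494 0.239] cen [0.51  0.186]
side tumbler 0.73 [256.7, 276.2, 31.8, 41.8] low [0.
[... 603 characters left out ...]

{'t': 0.7, 'joints': array([ 0.80739667, 18.38681165, -4.01898203, 83.10703346,  1.29258509,
       78.54125782, -3.26048784]), 'qd': array([-0.05746463,  0.03113595, -0.10982947, -0.03210878, -0.03048227,
       -0.01890246, -0.13699873]), 'effort': array([ 1.70516955e-04, -4.90949786e+01, -4.02742932e-01, -3.12697327e+01,
       -6.36911555e-02,  3.34906869e-02, -6.02837758e-05]), 'position': array([6.50023428e-01, 2.26425563e-05, 2.22649437e-01]), 'tool_rot': array([ 1.79990093e+02, -4.76617544e-04,  9.00031554e+01]), 'wrist_force': array([ 0.16478441, -0.23426327, -0.65823701]), 'moment': array([-0.01329173, -0.02307451,  0.03431022]), 'grasp_force': 0.0, 'opening': 0.08739078609267578}
```

View pics/scene0.png

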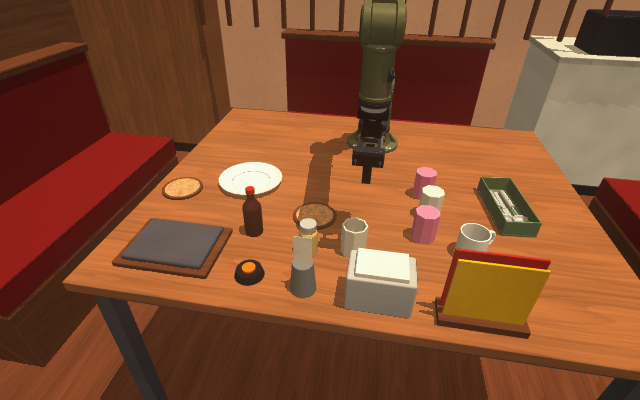

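View pics/side0.png

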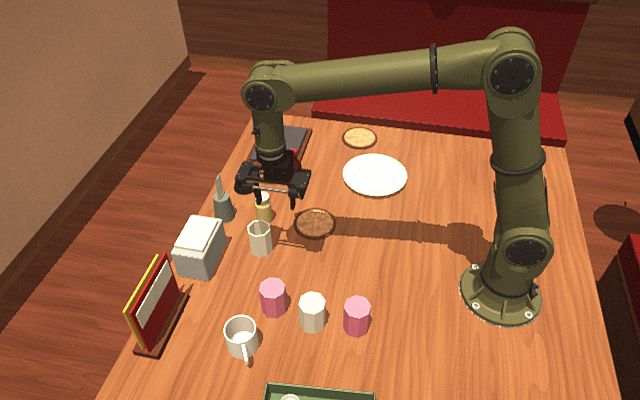

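The scene view shows the white upside-down tumbler at about (431,200) between two pink ones. The dark cork coaster is at (315,215), and the other, mouth-up tumbler is at (354,238). The side view agrees: tumbler at (312,312), coaster at (315,223). The tumbler is therefore near (0.50, 0.215) and the coaster at (0.575, -0.148). The tool only points down, so the plan is to tip the tumbler over, grip it near the mouth, and let the base swing down. First I'll move closer and look.

Request:
jog_arm([
  {"grip": 1, "tx": 0.4, "ty": -0.5, "tz": -0.3},
  {"tx": 0.4, "ty": -0.5, "tz": -0.3},
  {"tx": 0.4, "ty": -0.5, "tz": -0.3},
  {"tx": 0.4, "ty": -0.5, "tz": -0.3},
  {"tx": 0.4, "ty": -0.5},
  {"tx": 0.4, "ty": -0.5},
  {"tx": 0.4, "ty": -0.5},
  {"tx": 0.2, "ty": -0.25},
  {},
  {},
])

```text
schema error: expected keys grip, tx, ty, tz, roll
```

Run:
```python
from h import *
save("wrist","w1.png");c=vision.calibration("wrist");print(np.round(np.array(c["world_from_camera"]),3).tolist())
for t in("tumbler",):
    for d in nets.silhouettes("wrist",t):
        ys,xs=np.nonzero(d["pixels"]);print(round(d["confidence"],2),d["bbox"],np.round(ray("wrist",[xs.mean(),ys.mean()],.08)[0],3))
save("scene","s1.png")
for z in(0,):
    for d in nets.silhouettes("scene","tumbler"):
        ys,xs=np.nonzero(d["pixels"]);print("sc",round(d["confidence"],2),d["bbox"],np.round(ray("scene",[xs.mean(),ys.mean()],.0475)[0],3))
save("side","d1.png")
for n in("tumbler","coaster","shaker","sauce"):
    for d in nets.silhouettes("side",n):
        ys,xs=np.nonzero(d["pixels"]);print("sd",n,round(d["confidence"],2),d["bbox"],np.round(ray("side",[xs.mean(),ys.mean()],.008 if n=="coaster" else .0475)[0],3))
print(sensors.sense()["position"])
```

```text
[[1.0, -0.0, 0.0, 0.65], [0.0, -0.967, -0.255, 0.068], [0.0, 0.255, -0.967, 0.385], [0.0, 0.0, 0.0, 1.0]]
0.97 [0.0, 2.2, 125.3, 42.2] [0.418 0.164 0.08 ]
0.79 [139.6, 0.0, 79.5, 30.1] [0.527 0.168 0.08 ]
0.65 [242.1, 0.0, 81.6, 54.7] [0.62 0.16 0.08]
0.15 [226.9, 241.5, 90.5, 76.1] [ 0.593 -0.118  0.08 ]
sc 0.85 [410.1, 168.5, 24.1, 30.7] [0.36  0.194 0.047]
sc 0.85 [412.3, 204.0, 27.1, 41.6] [0.616 0.186 0.047]
sc 0.6 [418.8, 180.2, 26.4, 31.4] [0.459 0.217 0.047]
sc 0.55 [299.1, 216.5, 16.9, 38.6] [ 0.714 -0.143  0.047]
sd tumbler 0.84 [300.1, 291.9, 26.8, 40.0] [0.503 0.21  0.048]
sd tumbler 0.71 [260.1, 276.9, 26.1, 40.2] [0.618 0.188 0.048]
sd tumbler 0.56 [342.9, 292.5, 28.3, 45.7] [0.386 0.198 0.048]
sd coaster 0.74 [291.9, 211.3, 43.9, 30.1] [ 0.576 -0.144  0.008]
sd coaster 0.74 [339.9, 125.0, 33.3, 23.0] [ 0.506 -0.633  0.008]
sd shaker 0.93 [257.0, 192.1, 12.4, 32.6] [ 0.743 -0.139  0.048]
sd shaker 0.48 [297.5, 292.9, 27.9, 38.1] [0.503 0.211 0.048]
sd sauce 0.64 [295.3, 148.8, 2.3, 22.4] [ 0.699 -0.389  0.048]
[ 6.50009848e-01 -2.34849818e-05  2.22588800e-01]
```

View pics/w1.png

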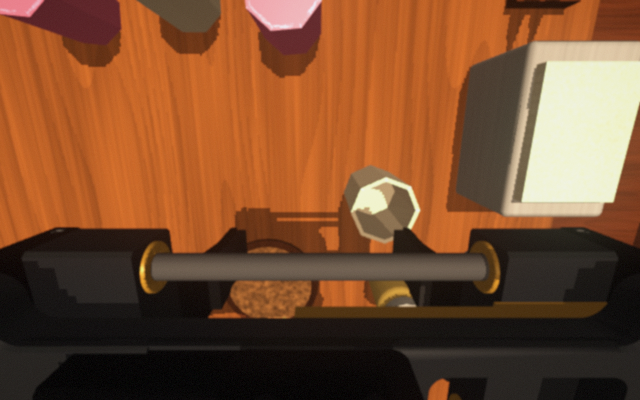

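The move was refused because every row needs all the keys. From the start pose, the wrist camera sees the other tumbler at (382,208), the coaster at about (272,285), and the target only partly, at the top edge near (185,10). I'll resend the move with full rows.

Request:
jog_arm([
  {"grip": 1, "tx": 0.4, "ty": -0.5, "tz": -0.4, "roll": 0},
  {"grip": 1, "tx": 0.4, "ty": -0.5, "tz": -0.4, "roll": 0},
  {"grip": 1, "tx": 0.4, "ty": -0.5, "tz": -0.4, "roll": 0},
  {"grip": 1, "tx": 0.4, "ty": -0.5, "tz": 0, "roll": 0},
  {"grip": 1, "tx": 0.4, "ty": -0.5, "tz": 0, "roll": 0},
  {"grip": 1, "tx": 0.4, "ty": -0.5, "tz": 0, "roll": 0},
  {"grip": 1, "tx": 0.4, "ty": -0.5, "tz": 0, "roll": 0},
  {"grip": 1, "tx": 0.2, "ty": -0.25, "tz": 0, "roll": 0},
  {"grip": 1, "tx": 0, "ty": 0, "tz": 0, "roll": 0},
])

```text
t: 2.28
position: [0.4997, 0.1205, 0.2708]
tool_rot: [180.0, 0.0, 90.1]
wrist_force: [-0.3, 0.7, -0.7]
opening: 0.0871
grasp_force: 0.0
```

Run:
```python
from h import *
im=save("wrist","w2.png")
for d in nets.silhouettes("wrist","tumbler"):
    m=d["pixels"].astype(np.uint8);ys,xs=np.nonzero(m)
    sat=np.ptp(im[m>0].astype(int),axis=1).mean()
    print(round(d["confidence"],2),d["bbox"],"sat",sat)
    if d["bbox"][0]>100 and sat<60:
        # fit: octagon prism hull
        best=None
        from scipy.optimize import minimize
        def mask(p):
            a=np.radians(p[2]+22.5+45*np.arange(8));r=.033/np.cos(np.pi/8)
            P=[[p[0]+r*np.cos(t),p[1]+r*np.sin(t),z] for t in a for z in(0,.095)]
            h=cv2.convexHull(proj("wrist",P).astype(np.float32));o=np.zeros((400,640),np.uint8);cv2.fillConvexPoly(o,(h*16).astype(np.int32),1,shift=4);return o
        f=lambda p:(mask(p)!=m).sum()/m.sum()
        for y in range(-20,25,5):
            r=minimize(f,[.503,.21,y],method="Nelder-Mead",options=dict(initial_simplex=[[.503,.21,y],[.513,.21,y],[.503,.22,y],[.503,.21,y+5]]))
            print(y,np.round(r.x,4),round(r.fun,4))
print(sensors.sense()["position"])
```

```text
0.9 [293.6, 74.2, 56.7, 61.0] sat 11.31357552581262
-20 [ 0.5029  0.2056 -1.7287] 0.0223
-15 [ 0.503   0.2054 -1.8629] 0.0217
-10 [ 0.5027  0.2058 -6.9604] 0.0402
-5 [0.503  0.2062 0.0763] 0.0229
0 [0.5032 0.2056 1.4553] 0.0274
5 [0.503  0.2057 5.9755] 0.0504
10 [ 0.5029  0.2055 -1.9054] 0.0217
15 [ 0.5026  0.2056 19.8444] 0.0844
20 [ 0.5031  0.2055 23.5984] 0.0822
0.82 [375.5, 99.4, 82.4, 59.5] sat 81.91532690246517
0.77 [185.2, 86.7, 81.6, 64.6] sat 85.30703569580962
[0.50058195 0.11921942 0.27061743]
```

View pics/w2.png

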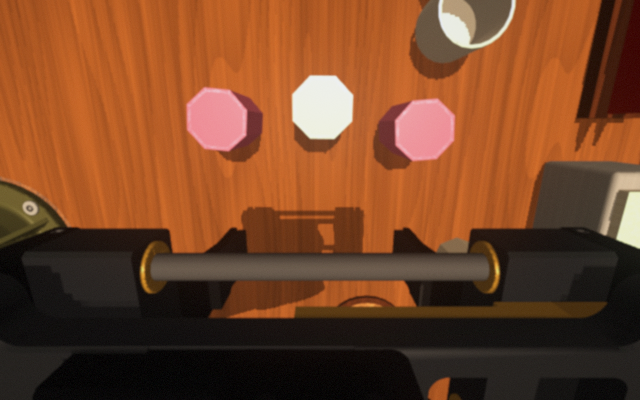

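Seen from the wrist, the target is the white octagon at (322,107) between the pink ones at (218,118) and (424,129). The fit gives (0.503, 0.206) with a yaw of about -2°, so its faces line up with the world axes. The mug is at (470,25). I'll push the top toward -y from behind with the fingers closed.

Request:
jog_arm([
  {"grip": 0, "tx": 0.6, "ty": 0.07, "tz": 0, "roll": 0},
  {"grip": 0, "tx": 0.8, "ty": 0, "tz": 0, "roll": 0},
  {"grip": 0, "tx": 0.8, "ty": 0, "tz": 0, "roll": 0},
  {"grip": 0, "tx": 0.8, "ty": 0, "tz": 0, "roll": 0},
  {"grip": 0, "tx": 0.8, "ty": 0, "tz": 0, "roll": 0},
  {"grip": 0, "tx": 0.1, "ty": 0, "tz": 0.6, "roll": 0},
  {"grip": 0, "tx": 0, "ty": 0, "tz": 0.8, "roll": 0},
  {"grip": 0, "tx": 0, "ty": 0, "tz": 0.8, "roll": 0},
  {"grip": 0, "tx": 0, "ty": 0, "tz": 0.8, "roll": 0},
  {"grip": 0, "tx": 0, "ty": 0, "tz": 0.8, "roll": 0},
])

```text
t: 3.62
position: [0.5039, 0.275, 0.1172]
tool_rot: [180.0, 0.0, 89.9]
wrist_force: [0.2, -0.6, -0.1]
opening: 0.0017
grasp_force: 0.0
```

Request:
jog_arm([
  {"grip": 0, "tx": 0, "ty": 0, "tz": 0.8, "roll": 0},
  {"grip": 0, "tx": 0, "ty": 0, "tz": 0.2, "roll": 0},
  {"grip": 0, "tx": 0, "ty": 0, "tz": 0, "roll": 0},
  {"grip": 0, "tx": -0.4, "ty": 0, "tz": 0, "roll": 0},
  {"grip": 0, "tx": -0.3, "ty": 0, "tz": 0, "roll": 0},
  {"grip": 0, "tx": -0.2, "ty": 0, "tz": 0, "roll": 0},
  {"grip": 0, "tx": -0.2, "ty": 0, "tz": 0, "roll": 0},
  {"grip": 0, "tx": -0.2, "ty": 0, "tz": 0, "roll": 0},
  {"grip": 0, "tx": -0.2, "ty": 0, "tz": 0, "roll": 0},
  {"grip": 0, "tx": 0, "ty": 0, "tz": 0, "roll": 0},
])

```text
t: 4.88
position: [0.5029, 0.2149, 0.0784]
tool_rot: [-180.0, 0.0, 89.9]
wrist_force: [-0.4, 0.7, 1.5]
opening: 0.0004
grasp_force: 0.0
```

Run:
```python
from h import *
a=save("side","d2.png")[220:370,200:400];b=save("wrist","w3.png")
cv2.imwrite("pics/c3.png",np.vstack([cv2.resize(a,(400,300)),cv2.resize(b,(480,300))[:,:400]])[:,:,::-1])
```

```text
(no output)
```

View pics/c3.png

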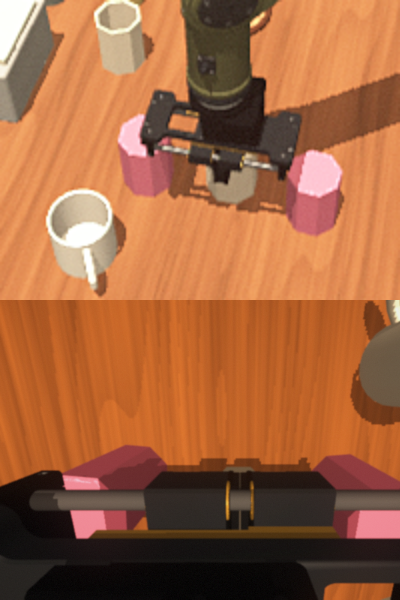

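The side crop shows the tumbler under the fingers at about crop (232,185), so I can't tell whether it is tilting or sliding. I'll push on and watch through the side camera's mask.

Request:
jog_arm([
  {"grip": 0, "tx": -0.2, "ty": 0, "tz": 0, "roll": 0},
  {"grip": 0, "tx": -0.2, "ty": 0, "tz": 0, "roll": 0},
  {"grip": 0, "tx": -0.2, "ty": 0, "tz": 0, "roll": 0},
  {"grip": 0, "tx": -0.2, "ty": 0, "tz": 0, "roll": 0},
  {"grip": 0, "tx": -0.2, "ty": 0, "tz": 0, "roll": 0},
  {"grip": 0, "tx": -0.2, "ty": 0, "tz": 0, "roll": 0},
  {"grip": 0, "tx": 0, "ty": 0, "tz": 0, "roll": 0},
  {"grip": 0, "tx": 0, "ty": 0, "tz": 0, "roll": 0},
])

```text
t: 5.98
position: [0.5028, 0.168, 0.0785]
tool_rot: [-180.0, 0.0, 90.0]
wrist_force: [0.2, 0.8, -0.2]
opening: 0.0007
grasp_force: 0.0
```

Run:
```python
from h import *
a=save("side","d3.png")[200:350,200:400];b=save("scene","s3.png")[150:260,360:507]
cv2.imwrite("pics/c4.png",np.vstack([cv2.resize(a,(400,300)),cv2.resize(b,(400,300))])[:,:,::-1])
```

```text
(no output)
```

View pics/c4.png

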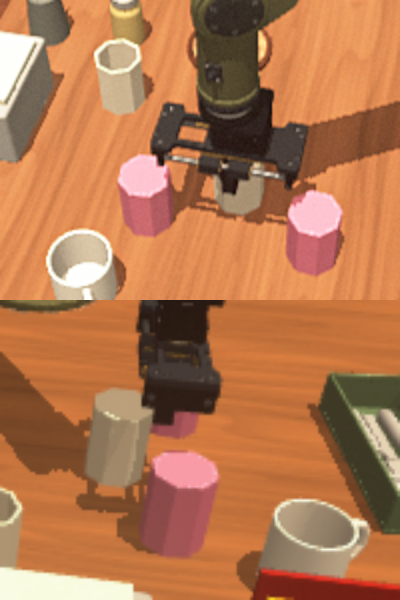

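The scene crop shows the tumbler still upright at about crop (118,438): it slides rather than tips. The coaster is fixed, so I'll use its 8 mm edge as a stop. I'll rise, relocate the tumbler and carry it beside the coaster.

Request:
jog_arm([
  {"grip": 1, "tx": 0.2, "ty": 0, "tz": -0.6, "roll": 0},
  {"grip": 1, "tx": 0, "ty": 0, "tz": -0.9, "roll": 0},
  {"grip": 1, "tx": -0.6, "ty": 0, "tz": -0.9, "roll": 0},
  {"grip": 1, "tx": -0.8, "ty": 0, "tz": -0.9, "roll": 0},
  {"grip": 1, "tx": -0.8, "ty": 0, "tz": -0.9, "roll": 0},
  {"grip": 1, "tx": -0.8, "ty": 0, "tz": -0.6, "roll": 0},
  {"grip": 1, "tx": 0, "ty": 0, "tz": 0, "roll": 0},
  {"grip": 1, "tx": 0, "ty": 0, "tz": 0, "roll": 0},
])

```text
t: 7.08
position: [0.5025, 0.0569, 0.27]
tool_rot: [-180.0, -0.0, 90.1]
wrist_force: [0.7, 0.4, -0.1]
opening: 0.0722
grasp_force: 0.0
```

```bash
cat >> h.py <<'E'
from scipy.optimize import minimize
def fit(n,m,g,flat=False):
    def mask(p):
        a=np.radians(p[2]+22.5+45*np.arange(8));r=.033/np.cos(np.pi/8)
        P=[[p[0]+r*np.cos(t),p[1]+r*np.sin(t),z] for t in a for z in(0,.095)]
        h=cv2.convexHull(proj(n,P).astype(np.float32));o=np.zeros((400,640),np.uint8);cv2.fillConvexPoly(o,(h*16).astype(np.int32),1,shift=4);return o
    f=lambda p:(mask(p)!=m).sum()/m.sum()
    R=[minimize(f,[*g,y],method="Nelder-Mead",options=dict(initial_simplex=[[*g,y],[g[0]+.01,g[1],y],[g[0],g[1]+.01,y],[*g,y+5]])) for y in range(-20,25,5)]
    r=min(R,key=lambda r:r.fun);return r.x.round(4),round(r.fun,3)
E
python3 - <<'E'
from h import *
im=save("wrist","w4.png")
for d in nets.silhouettes("wrist","tumbler"):
    m=d["pixels"].astype(np.uint8);ys,xs=np.nonzero(m)
    g=ray("wrist",[xs.mean(),ys.mean()],.06)[0,:2]
    print("w",round(d["confidence"],2),d["bbox"],np.ptp(im[m>0].astype(int),axis=1).mean().round(),*fit("wrist",m,g))
im=save("side","d4.png")
for t in("tumbler","shaker"):
  for d in nets.silhouettes("side",t):
    m=d["pixels"].astype(np.uint8);ys,xs=np.nonzero(m)
    g=ray("side",[xs.mean(),ys.mean()],.0475)[0,:2]
    print(t,round(d["confidence"],2),d["bbox"],np.ptp(im[m>0].astype(int),axis=1).mean().round(),*fit("side",m,g))
# coaster: dark/cork via ellipse of mask, both cams
for n in("side","wrist","scene"):
  if n=="scene": vision.grab_frame(n)
  for d in nets.silhouettes(n,"coaster"):
    c=max(cv2.findContours(d["pixels"].astype(np.uint8),0,1)[0],key=len)[:,0]
    q=ray(n,c,.008)[:,:2];(x,y),r=cv2.minEnclosingCircle(q.astype(np.float32));print(n,"coaster",round(d["confidence"],2),round(x,4),round(y,4),round(r,4))
print(sensors.sense()["position"])
E
```

```text
w 0.95 [375.1, 34.1, 87.8, 71.2] 71.0 [0.6167 0.1835 5.6271] 0.022
w 0.91 [173.6, 21.0, 87.8, 79.3] 79.0 [ 0.3833  0.1944 -8.0147] 0.016Traceback (most recent call last):
  File "<stdin>", line 6, in <module>
  File "h.py", line 19, in fit
    R=[minimize(f,[*g,y],method="Nelder-Mead",options=dict(initial_simplex=[[*g,y],[g[0]+.01,g[1],y],[g[0],g[1]+.01,y],[*g,y+5]])) for y in range(-20,25,5)]
       ~~~~~~~~^^^^^^^^^^^^^^^^^^^^^^^^^^^^^^^^^^^^^^^^^^^^^^^^^^^^^^^^^^^^^^^^^^^^^^^^^^^^^^^^^^^^^^^^^^^^^^^^^^^^^^^^^^^^^^^^^^^
    res = _minimize_neldermead(fun, x0, args, callback, bounds=bounds,
                               **options)
    fxcc = func(xcc)
    fx = function(np.copy(x), *(wrapper_args + args))
  File "h.py", line 18, in <lambda>
    f=lambda p:(mask(p)!=m).sum()/m.sum()
                ~~~~^^^
  File "h.py", line 17, in mask
    h=cv2.convexHull(proj(n,P).astype(np.float32));o=np.zeros((400,640),np.uint8);cv2.fillConvexPoly(o,(h*16).astype(np.int32),1,shift=4);return o
                     ~~~~^^^^^
  File "h.py", line 4, in proj
    c=vision.calibration(n);T=np.linalg.inv(np.array(c["world_from_camera"]));K=np.array(c["camera_matrix"])
ValueError: time passes only in moves, steps and waits
```

```bash
sed -i 's/c=vision.calibration(n);/c=cal(n);/' h.py
cat >> h.py <<'E'
C={}
def cal(n):
    if n not in C: C[n]=vision.calibration(n)
    return C[n]
E
python3 - <<'E'
from h import *
im=save("wrist","w4.png")
for d in nets.silhouettes("wrist","tumbler"):
    m=d["pixels"].astype(np.uint8);ys,xs=np.nonzero(m);s=np.ptp(im[m>0].astype(int),axis=1).mean().round()
    if s>50: continue
    g=ray("wrist",[xs.mean(),ys.mean()],.06)[0,:2]
    print("w",round(d["confidence"],2),d["bbox"],s,*fit("wrist",m,g))
im=save("side","d4.png")
for t in("tumbler","shaker"):
  for d in nets.silhouettes("side",t):
    m=d["pixels"].astype(np.uint8);ys,xs=np.nonzero(m)
    g=ray("side",[xs.mean(),ys.mean()],.0475)[0,:2]
    print(t,round(d["confidence"],2),d["bbox"],np.ptp(im[m>0].astype(int),axis=1).mean().round(),*fit("side",m,g))
for n in("side","wrist"):
  for d in nets.silhouettes(n,"coaster"):
    c=max(cv2.findContours(d["pixels"].astype(np.uint8),0,1)[0],key=len)[:,0]
    q=ray(n,c,.008)[:,:2];(x,y),r=cv2.minEnclosingCircle(q.astype(np.float32));print(n,"coaster",round(d["confidence"],2),round(x,4),round(y,4),round(r,4))
print(sensors.sense()["position"])
E
```

```text
w 0.96 [290.2, 94.6, 57.7, 62.5] 15.0 [0.5013 0.1207 0.0395] 0.015
tumbler 0.87 [307.3, 266.8, 25.8, 37.7] 39.0 [0.501  0.1256 6.4369] 0.046
tumbler 0.77 [258.5, 275.9, 29.1, 41.9] 78.0 [ 0.6169  0.1886 12.9692] 0.027
tumbler 0.68 [344.7, 295.1, 28.2, 44.3] 79.0 [0.3848 0.1997 3.1382] 0.076
shaker 0.67 [253.2, 187.7, 20.5, 34.6] 71.0 [ 0.75   -0.1532 23.2491] 0.623
side coaster 0.73 0.5765 -0.1462 0.0727
side coaster 0.62 0.5094 -0.6332 0.0724
wrist coaster 0.86 0.5776 -0.1518 0.0702
[0.50272867 0.05626094 0.27029033]
```

The tumbler is at (0.501, 0.121) with yaw 0, and the coaster at (0.577, -0.149). I'll grip the tumbler and carry it to (0.577, -0.03), just in front of the coaster edge.

Request:
jog_arm([
  {"grip": 1, "tx": 0.8, "ty": -0.04, "tz": 0, "roll": 0},
  {"grip": 1, "tx": 0.8, "ty": 0, "tz": 0.5, "roll": 0},
  {"grip": 1, "tx": 0.02, "ty": 0, "tz": 0.9, "roll": 0},
  {"grip": 1, "tx": 0, "ty": 0, "tz": 0.9, "roll": 0},
  {"grip": 1, "tx": 0, "ty": 0, "tz": 0.9, "roll": 0},
  {"grip": 1, "tx": 0, "ty": 0, "tz": 0.9, "roll": 0},
  {"grip": 1, "tx": 0, "ty": 0, "tz": 0.9, "roll": 0},
  {"grip": 1, "tx": 0, "ty": 0, "tz": 0.6, "roll": 0},
  {"grip": 1, "tx": 0, "ty": 0, "tz": 0.3, "roll": 0},
  {"grip": 1, "tx": 0, "ty": 0, "tz": 0, "roll": 0},
])

```text
t: 8.78
position: [0.5009, 0.1207, 0.0342]
tool_rot: [-179.9, 0.0, 90.0]
wrist_force: [0.1, 0.0, 0.3]
opening: 0.0867
grasp_force: 0.0
```

Request:
jog_arm([
  {"grip": 0, "tx": 0, "ty": 0, "tz": 0, "roll": 0},
  {"grip": 0, "tx": 0, "ty": 0, "tz": 0, "roll": 0},
  {"grip": 0, "tx": 0, "ty": 0, "tz": 0, "roll": 0},
  {"grip": 0, "tx": 0, "ty": 0, "tz": -0.3, "roll": 0},
  {"grip": 0, "tx": 0, "ty": 0, "tz": -0.5, "roll": 0},
], newtons=20)

```text
t: 9.4
position: [0.5006, 0.1206, 0.0669]
tool_rot: [-179.9, 0.0, 90.0]
wrist_force: [0.1, 0.7, -0.9]
opening: 0.0657
grasp_force: 20.0
```

Request:
jog_arm([
  {"grip": 0, "tx": -0.4, "ty": 0.2, "tz": 0, "roll": 0},
  {"grip": 0, "tx": -0.6, "ty": 0.3, "tz": 0, "roll": 0},
  {"grip": 0, "tx": -0.6, "ty": 0.3, "tz": 0, "roll": 0},
  {"grip": 0, "tx": -0.6, "ty": 0.3, "tz": 0, "roll": 0},
  {"grip": 0, "tx": -0.6, "ty": 0.3, "tz": 0, "roll": 0},
  {"grip": 0, "tx": -0.5, "ty": 0.3, "tz": 0, "roll": 0},
  {"grip": 0, "tx": -0.47, "ty": 0.21, "tz": 0, "roll": 0},
  {"grip": 0, "tx": 0, "ty": 0, "tz": 0.4, "roll": 0},
  {"grip": 0, "tx": 0, "ty": 0, "tz": 0.3, "roll": 0},
  {"grip": 0, "tx": 0, "ty": 0, "tz": 0.1, "roll": 0},
])

```text
t: 10.65
position: [0.5761, -0.029, 0.035]
tool_rot: [-179.8, -0.0, 90.1]
wrist_force: [-12.1, -0.5, 26.9]
opening: 0.0656
grasp_force: 20.0
```

Request:
jog_arm([
  {"grip": 1, "tx": 0, "ty": 0, "tz": 0, "roll": 0},
  {"grip": 1, "tx": 0, "ty": 0, "tz": 0, "roll": 0},
  {"grip": 1, "tx": 0, "ty": 0, "tz": -0.5, "roll": 0},
  {"grip": 1, "tx": 0, "ty": 0, "tz": -0.9, "roll": 0},
  {"grip": 1, "tx": 0, "ty": 0, "tz": -0.9, "roll": 0},
  {"grip": 0, "tx": 0.9, "ty": 0, "tz": 0, "roll": 0},
  {"grip": 0, "tx": 0.9, "ty": 0, "tz": 0, "roll": 0},
  {"grip": 0, "tx": 0, "ty": 0, "tz": 0.8, "roll": 0},
  {"grip": 0, "tx": 0, "ty": 0, "tz": 0.4, "roll": 0},
  {"grip": 0, "tx": 0, "ty": 0, "tz": 0, "roll": 0},
])

```text
t: 11.9
position: [0.5762, 0.0413, 0.0769]
tool_rot: [-179.8, 0.0, 90.0]
wrist_force: [-1.7, 0.2, 0.2]
opening: 0.045
grasp_force: 0.0
```

Request:
jog_arm([
  {"grip": 0, "tx": 0, "ty": 0, "tz": 0, "roll": 0},
  {"grip": 0, "tx": -0.4, "ty": 0, "tz": 0, "roll": 0},
  {"grip": 0, "tx": -0.3, "ty": 0, "tz": 0, "roll": 0},
  {"grip": 0, "tx": -0.25, "ty": 0, "tz": 0, "roll": 0},
  {"grip": 0, "tx": -0.25, "ty": 0, "tz": 0, "roll": 0},
  {"grip": 0, "tx": -0.25, "ty": 0, "tz": 0, "roll": 0},
  {"grip": 0, "tx": -0.25, "ty": 0, "tz": 0, "roll": 0},
  {"grip": 0, "tx": -0.25, "ty": 0, "tz": 0, "roll": 0},
  {"grip": 0, "tx": -0.25, "ty": 0, "tz": 0, "roll": 0},
  {"grip": 0, "tx": 0, "ty": 0, "tz": 0, "roll": 0},
])

```text
t: 13.15
position: [0.5804, -0.0462, 0.0813]
tool_rot: [179.6, -0.0, 90.0]
wrist_force: [1.5, 2.6, 7.9]
opening: 0.0005
grasp_force: 4.1
```

Run:
```python
from h import *
a=save("side","d5.png")[170:290,230:390];b=save("scene","s5.png")[170:290,260:420]
cv2.imwrite("pics/c5.png",np.vstack([cv2.resize(a,(400,300)),cv2.resize(b,(400,300))])[:,:,::-1])
```

```text
(no output)
```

View pics/c5.png

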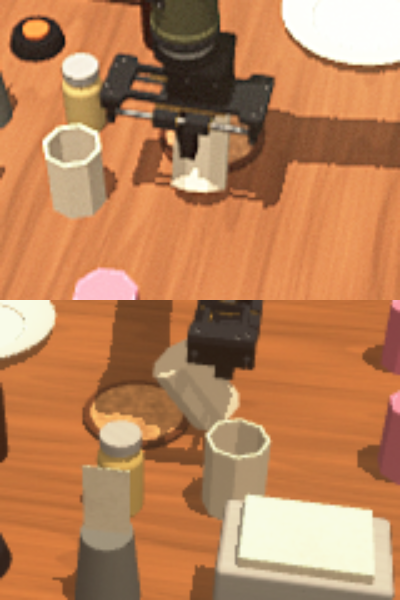

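It works. The scene crop shows the tumbler tilted by about 40° over the coaster edge, with its base at crop (180,370) and its mouth at (225,410). I'll keep pushing.

Request:
jog_arm([
  {"grip": 0, "tx": -0.25, "ty": 0, "tz": -0.1, "roll": 0},
  {"grip": 0, "tx": -0.3, "ty": 0, "tz": 0, "roll": 0},
  {"grip": 0, "tx": -0.3, "ty": 0, "tz": 0, "roll": 0},
  {"grip": 0, "tx": -0.3, "ty": 0, "tz": 0, "roll": 0},
  {"grip": 0, "tx": 0, "ty": 0, "tz": -0.5, "roll": 0},
  {"grip": 0, "tx": 0, "ty": 0, "tz": -1, "roll": 0},
  {"grip": 1, "tx": 0, "ty": 0, "tz": -1, "roll": 0},
  {"grip": 1, "tx": 0, "ty": 0, "tz": -1, "roll": 0},
  {"grip": 1, "tx": -0.5, "ty": 0, "tz": -1, "roll": 0},
  {"grip": 1, "tx": -0.5, "ty": 0, "tz": -0.5, "roll": 0},
])

```text
t: 14.5
position: [0.5782, -0.1332, 0.285]
tool_rot: [179.8, 0.0, 90.0]
wrist_force: [-0.6, 0.4, -0.1]
opening: 0.0327
grasp_force: 0.0
```

Request:
jog_arm([
  {"grip": 1, "tx": -1, "ty": 0, "tz": 0, "roll": 0},
  {"grip": 1, "tx": -1, "ty": 0, "tz": 0, "roll": 0},
  {"grip": 1, "tx": 0, "ty": 0, "tz": 0, "roll": 0},
  {"grip": 1, "tx": 0, "ty": 0, "tz": 0, "roll": 0},
])

```text
t: 15.0
position: [0.5774, -0.2119, 0.282]
tool_rot: [-180.0, -0.1, 90.0]
wrist_force: [-0.2, -0.7, -0.4]
opening: 0.0722
grasp_force: 0.0
```

Run:
```python
from h import *
print(sensors.sense()["position"])
a=save("side","d6.png")[170:290,230:390];b=save("wrist","w6.png")
cv2.imwrite("pics/c6.png",np.hstack([cv2.resize(a,(320,240)),cv2.resize(b,(480,300))[:240]])[:,:,::-1])
for d in nets.silhouettes("wrist","tumbler"):
    q,ang=cv2.minAreaRect(np.argwhere(d["pixels"])[:,::-1].astype(np.float32))[0],cv2.minAreaRect(np.argwhere(d["pixels"])[:,::-1].astype(np.float32))
    bx=cv2.boxPoints(ang);print(round(d["confidence"],2),d["bbox"],np.round(ray("wrist",bx,.055)[:,:2],3).tolist())
```

```text
[ 0.57741332 -0.21187047  0.28201201]
0.85 [281.9, 45.3, 67.5, 91.0] [[0.528, -0.063], [0.593, -0.048], [0.622, -0.145], [0.553, -0.162]]
0.54 [396.3, 0.0, 92.5, 60.7] [[0.668, -0.001], [0.773, -0.001], [0.782, -0.063], [0.672, -0.063]]
```

View pics/c6.png

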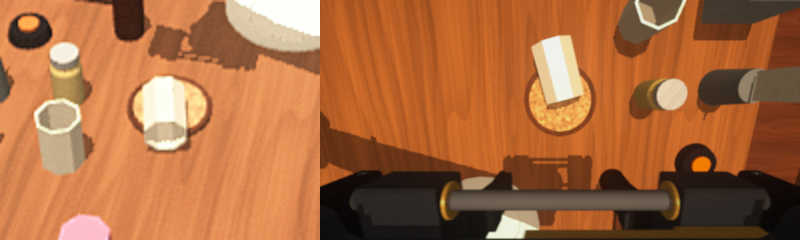

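It now lies on the coaster. In the wrist view (right) its mouth end is near full-image (310,55), pointing to +y, and its base end is near (325,135). I'll fit the pose of the lying prism.

Run:
```python
from h import *
C["wrist"]=vision.calibration("wrist")
vision.grab_frame("wrist");m=nets.silhouettes("wrist","tumbler")[0]["pixels"].astype(np.uint8)
def mask(p):
    d=np.array([np.cos(p[2]),np.sin(p[2]),0]);n=np.array([-d[1],d[0],0]);r=.033/np.cos(np.pi/8)
    a=np.pi/8+np.pi/4*np.arange(8);o0=np.array([p[0],p[1],.041])
    P=[o0+s*d+r*np.cos(t)*n+[0,0,r*np.sin(t)] for t in a for s in(0,.095)]
    h=cv2.convexHull(proj("wrist",P).astype(np.float32));o=np.zeros((400,640),np.uint8);cv2.fillConvexPoly(o,(h*16).astype(np.int32),1,shift=4);return o
f=lambda p:(mask(p)!=m).sum()/m.sum()
p0=np.array([.56,-.055,np.radians(-74)])
for k in range(3):
    r=minimize(f,p0,method="Nelder-Mead",options=dict(initial_simplex=[p0,p0+[.01,0,0],p0+[0,.01,0],p0+[0,0,.1]]));p0=r.x
x,y,a=r.x;d=np.array([np.cos(a),np.sin(a)]);print(x,y,np.degrees(a),r.fun)
for s in(.015,.018):print(s,np.array([x,y])+s*d)
print(sensors.sense()["position"],[round(v["confidence"],2) for v in nets.silhouettes("wrist","tumbler")])
```

```text
0.5615832862671064 -0.059926895343766315 -74.69918449975955 0.03188073394495413
0.015 [ 0.56554159 -0.0743952 ]
0.018 [ 0.56633325 -0.07728886]
[ 0.57785711 -0.2108661   0.28262097] [0.67]
```

Request:
jog_arm([
  {"grip": 1, "tx": 0.6, "ty": -0.15, "tz": 0, "roll": 0},
  {"grip": 1, "tx": 0.8, "ty": -0.14, "tz": 0, "roll": 0},
  {"grip": 1, "tx": 0.8, "ty": 0, "tz": 0, "roll": 0},
  {"grip": 1, "tx": 0.8, "ty": 0, "tz": 0, "roll": 0},
  {"grip": 1, "tx": 0.35, "ty": 0, "tz": 0, "roll": 0},
  {"grip": 1, "tx": 0, "ty": 0, "tz": 0.6, "roll": -0.85},
  {"grip": 1, "tx": 0, "ty": 0, "tz": 0.8, "roll": -0.85},
  {"grip": 1, "tx": 0, "ty": 0, "tz": 0.8, "roll": -0.85},
  {"grip": 1, "tx": 0, "ty": 0, "tz": 0.8, "roll": 0},
  {"grip": 1, "tx": 0, "ty": 0, "tz": 0.5, "roll": 0},
])

```text
t: 16.55
position: [0.5649, -0.0781, 0.1408]
tool_rot: [-179.9, -0.0, 105.3]
wrist_force: [0.2, -0.5, 0.5]
opening: 0.0868
grasp_force: 0.0
```

Request:
jog_arm([
  {"grip": 1, "tx": 0, "ty": 0, "tz": 0.8, "roll": 0},
  {"grip": 1, "tx": 0, "ty": 0, "tz": 0.8, "roll": 0},
  {"grip": 1, "tx": 0, "ty": 0, "tz": 0.8, "roll": 0},
  {"grip": 1, "tx": 0, "ty": 0, "tz": 0.4, "roll": 0},
  {"grip": 1, "tx": 0, "ty": 0, "tz": 0.2, "roll": 0},
  {"grip": 1, "tx": 0, "ty": 0, "tz": 0, "roll": 0},
])

```text
t: 17.3
position: [0.5663, -0.0781, 0.0229]
tool_rot: [180.0, 0.0, 105.3]
wrist_force: [0.9, -0.4, -0.1]
opening: 0.0873
grasp_force: 0.0
```

Request:
jog_arm([
  {"grip": 0, "tx": 0, "ty": 0, "tz": 0, "roll": 0},
  {"grip": 0, "tx": 0, "ty": 0, "tz": 0, "roll": 0},
  {"grip": 0, "tx": 0, "ty": 0, "tz": 0, "roll": 0},
  {"grip": 0, "tx": 0, "ty": 0, "tz": 0, "roll": 0},
  {"grip": 0, "tx": 0, "ty": 0, "tz": -0.2, "roll": 0},
  {"grip": 0, "tx": 0, "ty": 0, "tz": -0.4, "roll": 0},
  {"grip": 0, "tx": 0, "ty": 0, "tz": -0.5, "roll": 0},
  {"grip": 0, "tx": 0, "ty": 0, "tz": -0.5, "roll": 0},
  {"grip": 0, "tx": 0, "ty": 0, "tz": -0.5, "roll": 0},
  {"grip": 0, "tx": 0, "ty": 0, "tz": -0.4, "roll": 0},
], newtons=4)

```text
t: 18.55
position: [0.5664, -0.0781, 0.1244]
tool_rot: [179.9, 0.0, 105.3]
wrist_force: [0.2, 0.3, -0.8]
opening: 0.0658
grasp_force: 4.0
```

Run:
```python
from h import *
s=sensors.sense();print(s["position"],s["opening"],s["grasp_force"],s["wrist_force"],s["moment"])
a=save("side","d7.png")[150:270,230:390];b=save("scene","s7.png")[150:270,240:400]
cv2.imwrite("pics/c7.png",np.hstack([cv2.resize(a,(400,300)),cv2.resize(b,(400,300))])[:,:,::-1])
```

```text
[ 0.56640548 -0.07805993  0.12443256] 0.06580903726641221 4.000006635336959 [ 0.17007206  0.32235332 -0.75304295] [-0.00771741 -0.03332266  0.00620446]
```

View pics/c7.png

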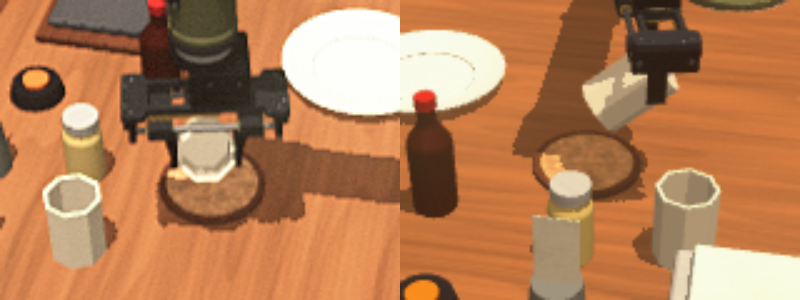

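The scene crop shows it held and partly swung, with the base hanging at crop (605,110) about 35° below horizontal. I'll ease the grip to 3 N and shake gently so the swing completes.

Request:
jog_arm([
  {"grip": 0, "tx": 0, "ty": 0, "tz": 0, "roll": 0},
  {"grip": 0, "tx": 0, "ty": 0, "tz": 0, "roll": 0},
  {"grip": 0, "tx": 0, "ty": 0, "tz": -0.4, "roll": 0},
  {"grip": 0, "tx": 0, "ty": 0, "tz": 0, "roll": 0},
  {"grip": 0, "tx": 0, "ty": 0, "tz": 0.2, "roll": 0},
  {"grip": 0, "tx": 0, "ty": 0, "tz": -0.4, "roll": 0},
  {"grip": 0, "tx": 0, "ty": 0, "tz": 0, "roll": 0},
], newtons=3)

```text
t: 19.52
position: [0.5672, -0.0781, 0.1483]
tool_rot: [179.8, 0.1, 105.3]
wrist_force: [-0.4, -0.2, -0.5]
opening: 0.0663
grasp_force: 3.0
```

```bash
cat > tilt.py <<'E'
from h import *
# fit tilt, slip of held tumbler from side+scene masks
S=sensors.sense();pos=S["position"];yaw=np.radians(S["tool_rot"][2])
tx=np.array([np.cos(yaw),np.sin(yaw),0]);ty=np.array([-tx[1],tx[0],0]);g=pos+[0,0,.019]
M=[]
for n in("scene","side"):
    im=save(n,"t_%s.png"%n)
    for d in nets.silhouettes(n,"tumbler"):
        ys,xs=np.nonzero(d["pixels"]);e=np.linalg.norm(proj(n,g-[0,0,.03])[0]-[xs.mean(),ys.mean()])
        if e<22: M.append((n,d["pixels"]));print(n,round(d["confidence"],2),d["bbox"],e.round(1));break
def pts(p):
    a=p[0];d=-tx*np.cos(a)-np.array([0,0,1])*np.sin(a);k=tx*-np.sin(a)+np.array([0,0,1])*np.cos(a);r=.033/np.cos(np.pi/8)
    o=g-(p[1])*d+p[2]*k
    return [o+s*d+r*np.cos(t)*ty+r*np.sin(t)*k for t in np.pi/8+np.pi/4*np.arange(8) for s in(0,.095)]
def cost(p):
    c=0
    for n,m in M:
        h=cv2.convexHull(proj(n,pts(p)).astype(np.float32));o=np.zeros((400,640),np.uint8);cv2.fillConvexPoly(o,(h*16).astype(np.int32),1,shift=4)
        c+=((o==0)&m).sum()/m.sum()*2+((o>0)&~m).sum()/m.sum()   # mask partly hidden by fingers
    return c
R=sorted((round(cost([np.radians(a),s,0]),3),a,s) for a in range(0,121,5) for s in(.008,.013,.018,.023,.028))
print(R[:4]);print(S["opening"],S["grasp_force"],pos)
E
python3 tilt.py
```

```text
scene 0.65 [319.3, 164.0, 32.2, 36.9] 8.1
side 0.85 [299.0, 198.0, 23.9, 24.5] 0.6
[(np.float64(0.732), 65, 0.008), (np.float64(0.799), 65, 0.013), (np.float64(0.808), 70, 0.008), (np.float64(0.867), 70, 0.013)]
0.06630979202262124 2.9999889242890276 [ 0.56717166 -0.07812146  0.14828795]
```

The tilt is now about 65° (25° short of upright). Once mouth-up, a base this wide rights itself from up to about 39°. I'll carry it over the coaster and re-measure.

Request:
jog_arm([
  {"grip": 0, "tx": -0.1, "ty": -0.03, "tz": 0, "roll": 0},
  {"grip": 0, "tx": -0.2, "ty": -0.05, "tz": 0, "roll": 0},
  {"grip": 0, "tx": -0.3, "ty": -0.05, "tz": 0, "roll": 0},
  {"grip": 0, "tx": -0.3, "ty": -0.05, "tz": 0, "roll": 0},
  {"grip": 0, "tx": -0.2, "ty": -0.05, "tz": 0, "roll": 0},
  {"grip": 0, "tx": -0.1, "ty": 0, "tz": 0, "roll": 0},
  {"grip": 0, "tx": 0, "ty": 0, "tz": 0, "roll": 0},
])

```text
t: 20.6
position: [0.5699, -0.1269, 0.1465]
tool_rot: [180.0, -0.0, 105.3]
wrist_force: [-0.4, 0.4, -0.9]
opening: 0.0662
grasp_force: 3.0
```

```bash
python3 tilt.py
```

```text
scene 0.95 [302.7, 164.7, 34.1, 36.5] 8.1
side 0.85 [302.7, 188.4, 25.0, 22.7] 1.1
[(np.float64(0.827), 65, 0.008), (np.float64(0.834), 65, 0.013), (np.float64(0.966), 70, 0.008), (np.float64(0.975), 65, 0.018)]
0.06616658287866914 3.000026058793992 [ 0.56985533 -0.12691403  0.14652556]
```

Request:
jog_arm([
  {"grip": 0, "tx": 0, "ty": 0, "tz": 0.2, "roll": 0},
  {"grip": 0, "tx": 0, "ty": 0, "tz": 0.4, "roll": 0},
  {"grip": 0, "tx": 0, "ty": 0, "tz": 0.4, "roll": 0},
  {"grip": 0, "tx": 0, "ty": 0, "tz": 0.3, "roll": 0},
  {"grip": 0, "tx": 0, "ty": 0, "tz": 0.2, "roll": 0},
  {"grip": 0, "tx": 0, "ty": 0, "tz": 0.1, "roll": 0},
  {"grip": 0, "tx": -0.05, "ty": 0, "tz": 0.1, "roll": 0},
  {"grip": 0, "tx": -0.1, "ty": 0, "tz": 0.05, "roll": 0},
  {"grip": 0, "tx": -0.1, "ty": 0, "tz": 0.05, "roll": 0},
  {"grip": 0, "tx": 0, "ty": 0, "tz": 0, "roll": 0},
])

```text
t: 22.05
position: [0.5731, -0.1375, 0.0753]
tool_rot: [179.9, 0.1, 105.2]
wrist_force: [-0.5, -1.0, 3.7]
opening: 0.066
grasp_force: 3.0
```

```bash
python3 tilt.py; python3 -c "
from h import *
print(sensors.sense()['wrist_force'])"
```

```text
scene 0.82 [300.6, 185.5, 31.1, 32.9] 8.7
side 0.73 [303.9, 196.3, 22.7, 30.4] 1.0
[(np.float64(0.908), 70, 0.008), (np.float64(0.956), 70, 0.013), (np.float64(1.023), 70, 0.018), (np.float64(1.063), 65, 0.008)]
0.06598694996945641 3.000085741184648 [ 0.57312742 -0.13751688  0.07529078]
[-1.07908425 -0.23734601  4.40614156]
```

There is contact, at about 4 N. I'll drag a little further toward the base side to bring it upright, then measure.

Request:
jog_arm([
  {"grip": 0, "tx": -0.1, "ty": 0, "tz": 0, "roll": 0},
  {"grip": 0, "tx": -0.1, "ty": 0, "tz": 0, "roll": 0},
  {"grip": 0, "tx": -0.1, "ty": 0, "tz": 0.05, "roll": 0},
  {"grip": 0, "tx": -0.1, "ty": 0, "tz": 0.05, "roll": 0},
  {"grip": 0, "tx": 0, "ty": 0, "tz": 0, "roll": 0},
])

```text
t: 22.88
position: [0.5769, -0.1527, 0.0705]
tool_rot: [180.0, 0.0, 105.2]
wrist_force: [0.9, -2.4, 2.8]
opening: 0.0659
grasp_force: 3.0
```

```bash
python3 tilt.py
python3 - <<'E'
import cv2,numpy as np
a=cv2.imread("pics/t_side.png")[150:270,230:390];b=cv2.imread("pics/t_scene.png")[150:270,240:400]
cv2.imwrite("pics/c8.png",np.hstack([cv2.resize(a,(400,300)),cv2.resize(b,(400,300))]))
E
```

```text
scene 0.9 [300.7, 184.4, 25.4, 36.2] 6.7
side 0.73 [302.5, 193.4, 23.1, 32.9] 0.2
[(np.float64(1.141), 80, 0.013), (np.float64(1.191), 80, 0.008), (np.float64(1.222), 75, 0.008), (np.float64(1.226), 80, 0.018)]
0.06588526583742732 3.000112527265335 [ 0.57685737 -0.15270993  0.07046942]
```

View pics/c8.png

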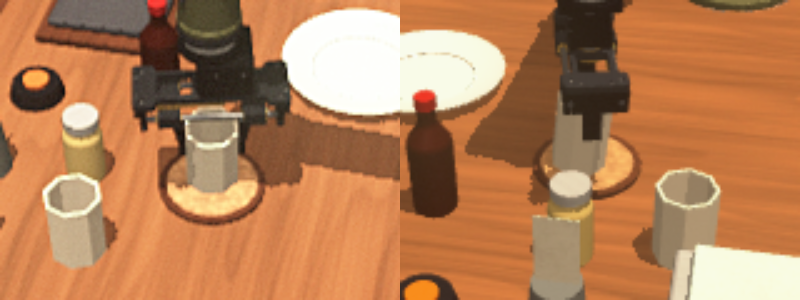

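It is nearly upright at about 80°, with its mouth up and its base on the coaster at about crop (580,168). I'll release so it settles, rise, and measure.

Request:
jog_arm([
  {"grip": 1, "tx": 0, "ty": 0, "tz": 0, "roll": 0},
  {"grip": 1, "tx": 0, "ty": 0, "tz": 0, "roll": 0},
  {"grip": 1, "tx": 0, "ty": 0, "tz": 0, "roll": 0},
  {"grip": 1, "tx": 0, "ty": 0, "tz": -0.4, "roll": 0},
  {"grip": 1, "tx": 0, "ty": 0, "tz": -0.8, "roll": 0},
  {"grip": 1, "tx": 0, "ty": 0, "tz": -1, "roll": 0},
  {"grip": 1, "tx": 0, "ty": 0, "tz": -1, "roll": 0},
  {"grip": 1, "tx": -0.5, "ty": 0, "tz": -1, "roll": 0},
  {"grip": 1, "tx": -1, "ty": 0, "tz": -1, "roll": 0},
  {"grip": 1, "tx": -0.8, "ty": 0, "tz": 0, "roll": 0},
])

```text
t: 24.32
position: [0.6029, -0.2426, 0.2849]
tool_rot: [179.6, 0.3, 105.3]
wrist_force: [-0.0, 0.8, -1.2]
opening: 0.0871
grasp_force: 0.0
```

```bash
sed -i 's/for z in(0,.095)\]/for z in(z0,z0+.095)]/; s/flat=False/z0=0.008/' h.py
python3 - <<'E'
from h import *
for n in("wrist","side","scene"):
  im=save(n,"f_%s.png"%n)
  for d in nets.silhouettes(n,"tumbler"):
    m=d["pixels"].astype(np.uint8);ys,xs=np.nonzero(m);g=ray(n,[xs.mean(),ys.mean()],.055)[0,:2]
    if np.hypot(*(g-[.577,-.149]))<.06: print(n,round(d["confidence"],2),d["bbox"],*fit(n,m,g))
  for d in nets.silhouettes(n,"coaster"):
    c=max(cv2.findContours(d["pixels"].astype(np.uint8),0,1)[0],key=len)[:,0]
    q=ray(n,c,.008)[:,:2];(x,y),r=cv2.minEnclosingCircle(q.astype(np.float32));print(n,"coaster",round(d["confidence"],2),round(x,4),round(y,4),round(r,4))
print(sensors.sense()["position"])
E
```

```text
wrist 0.8 [289.9, 80.8, 55.8, 62.3] [ 0.5769 -0.1706 15.3307] 0.034
wrist coaster 0.75 0.5734 -0.1585 0.0698
side 0.65 [305.2, 193.6, 21.0, 34.0] [ 0.5807 -0.1629 14.4787] 0.066
side coaster 0.77 0.5765 -0.1448 0.0695
side coaster 0.59 0.5071 -0.6309 0.073
scene 0.73 [300.0, 179.8, 21.4, 40.5] [ 0.5733 -0.1681 12.8877] 0.065
scene coaster 0.73 0.5782 -0.1297 0.0701
scene coaster 0.66 0.5116 -0.6447 0.0758
[ 0.60098595 -0.23911672  0.27866957]
```

The tumbler fits as an upright prism at about (0.577, -0.168), 20 mm from the coaster's centre against a limit of 36 mm. The gripper is clear, so I'll hand in.

```bash
python3 -c "
from rig import close_job
print(close_job())"
```

```text
the job is handed in; nothing more can be done
None
```

I handed the job in with the tumbler standing mouth up on the coaster, about 20 mm off its centre (limit 36 mm), and the gripper clear; the hand-in returned no verdict, and I didn't re-measure the bystanders at the end.

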